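# Clamp the whetstone with the ratchet handle

### The job

The whetstone lies loose in its ratchet holder and the ratchet is still set to loosen. Push the small upright thumb lever on the handle over to its other side, then swing the handle back and forth by its knob until the sliding jaw grips the stone firmly against the fixed jaw. Stop as soon as the handle turns clearly heavy, so that the stone is not overtightened, then let go; leave the cup, the brush and the jar where they stand.

Things in the scene. Friction and masses are not known exactly. Their poses are not given: they have to be found in the camera images.
- holder: Aluminium stone holder, fixed on the worktop: base plate 116 (x) by 222 (y, from -50 to +172) by 10 mm. Origin: worktop height, on the handle's vertical turning axis; z up; at yaw 0 its x axis points away from the robot. The sliding jaw closes along its +y, pushing the stone towards the fixed jaw at the +y end.
- fixed_jaw (a point): Top middle of the fixed jaw's inner face, 36 mm above the worktop, at y = +146 mm of the holder.
- handle_axis (a point): Top of the nut on the handle's turning axis, 53 mm above the worktop, over the holder's origin. Beneath it a toothed ratchet gear (60 mm across, z 26 to 38 mm, 16 teeth, 0.39 rad each) moves the jaw by 14 mm a rad. The gear is self-locking: jaw and grip stay when the handle is let go.
- handle (a joint): Swing of the handle, rad, stops at -0.75 and 0.75, positive counter-clockwise from above; at 0 the arm points along holder -x, to the robot. Flat steel arm 24 mm wide, top at z = 48 mm. It stays where left. Lever on tighten: a positive swing closes the jaw (after up to 0.4 rad of lost motion), a negative one runs back free. Lever on loosen: a negative swing opens it, a positive one runs free.
- knob_center (a point): Centre (z = 78 mm) of the upright black knob at the arm's end, 145 mm from the axis: 24 mm thick, 52 mm tall, z 50 to 102 mm, spins freely. Across the arm it takes 2 N to swing it back and 8 N to close the jaw, felt while it moves. With the stone pinched that climbs about 0.5 N per mm of knob travel; each N over 8 is about 10 N on the stone (3 to 5 N over is right).
- selector (a joint): Direction thumb lever on top of the arm, rad, -0.3 (loosen) to +0.3 (tighten), positive counter-clockwise from above; the tightening pawl works above 0.2. Friction holds it, about 2.5 N at its stub moves it. Pivot on the arm's middle line 48 mm from the axis; it points along the arm to the knob.
- selector_stub (a point): The lever's upright stub, a black pin 11 mm thick, z 55 to 80 mm (this point: its axis, z = 68 mm), 33 mm from the lever's pivot and about 81 mm from the handle's axis. It stands 10 mm off the arm's middle line: to the left seen from the robot (holder +y side) on loosen, to the right (-y side) on tighten.
- jaw: Rubber-faced sliding jaw, a bar 100 mm long (x), 16 mm thick, z 11 to 36 mm; its face is sprung, 60 N per mm. Origin: at worktop height under its pressing face, which looks along holder +y. With the stone pinched this face is at y = +84 mm of the holder.
- whetstone: Grey whetstone in a rubber foot, loose on the base plate: foot 100 (along x) by 62 (along y) by 12 mm, 38 mm high in all, about 0.6 kg. Origin: centre of its underside; pinched, it lies at y = +115 mm of the holder.
- black_cup: Small black tumbler, 60 mm across, 58 mm high, bystander to the right of the holder. Origin: centre of its underside.
- dish_brush: Wooden dish brush, 154 by 61 by 46 mm, bystander to the left of the holder. Origin: centre of its underside.
- spice_jar: Small jar with a dark lid, 48 mm across, 70 mm high, bystander in front to the left. Origin: centre of its underside.
Mind the look-alikes: they are no part of the job. What is shaped like the whetstone but orange, pink or white is not meant.

How it is judged:
By the outcome, as a careful person would: the job done as asked, in the order asked, and still so for the second after the job is handed in, with the robot touching nothing.
It also fails if it takes over 64 s, if anything falls off the work surface, if the arm or the gripper's body presses on something with over 40 N, if the wrist force passes 120 N, or if a joint passes its speed limit or range.

### The arm

A 6-joint arm with a two-finger parallel gripper is mounted at the origin on a cart in front of the work surface, level with it; the furniture and walls round the work are solid. World frame = base frame: x ahead of the robot, y to its left, z up, the work surface at z = 0. Lengths are in m, angles in degrees, forces in N, time in s.
With the tool pointing down it reaches from about 0.4 to 0.825 m from the base axis. Payload 7 kg.
Tool frame: the origin (TCP) lies on the centre line of the jaws, within the pads' length; the fingertips stand 17 mm ahead of it and the grasp point (between the pads) lies 2 mm behind it; y points along the fingers, z is the direction in which the jaws open and shut, and the axes are right-handed (so a half turn about y gives the same grasp; the last joint's range is limited). The gripper opens to 88 mm and grips with 3 to 60 N. Pads are 19 mm wide; open, the fingers measure 130 mm over their backs; the gripper's body (78 mm by 193 mm) begins 47 mm behind the grasp point.
Start: joints at [92.137, 20.546, 0.682, 0, -70.136, -16.507], TCP at [0.168, 0.654, 0.244] pointing down, gripper open.
Joint ranges: [-176.03, 176.03], [-82.01, 121.73], [-58.28, 71.71], [-173.87, 95.51], [-174.79, -0.11], [-173.66, 173.66]. Speed limits (degrees/s): [136.94, 136.94, 172.46, 180, 180, 180].

### API

Orientations are given as [roll, pitch, yaw] about the fixed x, y, z axes, in that order (R = Rz(yaw) Ry(pitch) Rx(roll)).
In Python, from plant import r, capture, camera_info gives the robot as it stands. The module is installed in compiled form; this text tells all that it offers.
- The arm moves only by the tool apply_moves, never from a script. Its argument "deltas" is a list of rows, each an object of numbers: "tx", "ty", "tz": the shift along the tool's x, y, z in m; "turn": the turn about the tool's y in rad; "gripper": the finger opening in m, from 0 to 0.0876. A call has 1 to 5 rows; each row is the pose to reach, as a shift and turn from the pose commanded when the call began, along the tool's axes at that moment; what a row does not reach only later rows make up. A row lasts 1/10 s, in which the tool goes at most 50 mm and 8.59 degrees, less where a joint would pass 70% of its speed; a pose out of reach is approached as far as the arm can. A call with a gripper value outside its range is refused whole. The fingers move at their own pace and stop on an object; "newtons" is the grip in N (left out, the last holds). Time passes only in rows, so rows that repeat a pose let the fingers close. It gives the time, the measured TCP pose, the force and the opening at its end, in the units of the state.
- r.get_state(): the state, without advancing time (a new reading comes with each control period).
- capture(name): name is "scene" or "top" or "wrist"; returns (picture, depth): 384x512x3 uint8, red, green, blue; 384x512 float32, m along the optical axis (not along the pixel's ray), 0 where there is no reading.
- camera_info(name): a dict with "K" (3x3 intrinsics, pixels), "eye" and "orientation" of the camera in the world; the wrist camera has in their place "tool_from_camera" (4x4, takes a point from camera to tool coordinates, whose origin is the TCP and whose axes are the tool frame's). Camera axes: x right, y up, looking along -z (the intrinsics and any distortion apply to the point x, -y, -z); pixel columns grow to the right and rows downward; lengths in m; the calibration is good to about 2 mm. The wrist camera is an equidistant fisheye: a pixel r from the principal point sees the ray r / f radians off the axis. A picture is of the moment at which its call begins: read the wrist's pose just before it. camera_info takes no time and is no camera call.
- r.close_job(): hands the job in, once; it reports no verdict.
The state is a dict: "time_s": time; "joints": joint angles; "qd": joint speeds; "joint_torque": joint torques, N m; "tcp_pos": TCP position; "eef_rot": TCP orientation; "contact_force": force on the tool from outside, world axes, zero at the start; "moment": the same for the moment, N m; "gripper_width": finger opening in m.
Only numpy, scipy, OpenCV 4.12 (cv2) and the standard library are available. Lean on these libraries where they do the work, as an engineer would, in place of code of your own. Each camera call takes 0.05 s, during which the arm holds its last target.

## Working session

There is one attempt and no reset: what is moved stays moved. The work goes in short steps, Python scripts to look and compute and a tool call to move; the robot and the scene stay as the last step left them, time stands still between calls to the robot, and variables do not carry over. Pictures are saved under pics/ and viewed, and the job is handed in when it is done.

Besides the shell and the picture viewer there is one more tool, called after "Request:" as a command line: name --argument value ..., lists and objects as JSON in quotes. apply_moves: Moves the arm, as the interface text tells. Its arguments: {"type":"object","properties":{"deltas":{"type":"array","items":{"type":"object","properties":{"tx":{"type":"number"},"ty":{"type":"number"},"tz":{"type":"number"},"turn":{"type":"number"},"gripper":{"type":"number"}}}},"newtons":{"type":"number"}},"required":["deltas"]}

```bash
mkdir -p pics; cat > h.py <<'E'
import numpy as np, cv2, json
from scipy.spatial.transform import Rotation as R
from plant import r, capture, camera_info
def save(n,p): cv2.imwrite('pics/'+n+'.png',cv2.cvtColor(p,cv2.COLOR_RGB2BGR))
E
python3 - <<'E'
from h import *
print(r.get_state())
for n in ('scene','top','wrist'):
    print(n,camera_info(n))
for n in ('scene','top'):
    p,d=capture(n); save(n+'0',p); np.savez('pics/'+n+'0',p=p,d=d)
E
```

```text
{'time_s': 0.0, 'joints': array([ 9.21395049e+01,  2.05894834e+01,  6.34592366e-01, -1.96173787e-02,
       -7.01360233e+01, -1.65053951e+01]), 'qd': array([ 0.0125872 , -0.03528744,  0.02892543,  0.00191077, -0.03019474,
       -0.00554476]), 'joint_torque': array([-8.07803626e-04, -5.82713842e+01,  2.93068850e+01,  6.99778005e+00,
        7.14774389e-03, -1.51418249e-04]), 'tcp_pos': array([0.1674057 , 0.65344071, 0.2426525 ]), 'eef_rot': array([-8.99075921e+01,  8.14983419e-03,  1.65627436e+02]), 'contact_force': array([0.30317264, 0.07894749, 0.41377406]), 'moment': array([ 0.0492253 ,  0.05590947, -0.01655136]), 'gripper_width': 0.08734986884858502}
scene {'K': array([[488.94006232,   0.        , 254.19903445],
       [  0.        , 488.94006232, 191.95703751],
       [  0.        ,   0.        ,   1.        ]]), 'eye': array([ 0.02806207, -0.60547136,  0.81900611]), 'orientation': array([ 51.39441811,   1.1313433 , -32.58440307])}
top {'K': array([[370.38829608,   0.        , 251.7052852 ],
       [  0.        , 370.38829608, 197.31559816],
       [  0.        ,   0.        ,   1.        ]]), 'eye': array([0.46989587, 0.18810842, 1.04408418]), 'orientation': array([ 1.62413646e+00,  6.30919409e-02, -8.91894239e+01])}
wrist {'K': array([[297.31863964,   0.        , 254.44433164],
       [  0.        , 297.31863964, 191.48219978],
       [  0.        ,   0.        ,   1.        ]]), 'tool_from_camera': array([[ 1.99935194e-04, -9.66079535e-01, -2.58244635e-01,
        -7.04631571e-02],
       [ 1.27667292e-03,  2.58244676e-01, -9.66078701e-01,
        -1.41706102e-01],
       [ 9.99999165e-01, -1.36540800e-04,  1.28499978e-03,
        -3.12182890e-04],
       [ 0.00000000e+00,  0.00000000e+00,  0.00000000e+00,
         1.00000000e+00]])}
```

View pics/scene0.png

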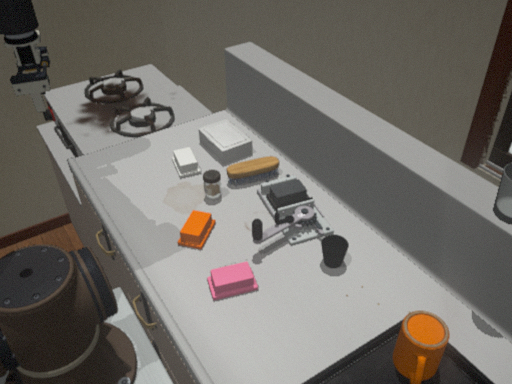

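View pics/top0.png

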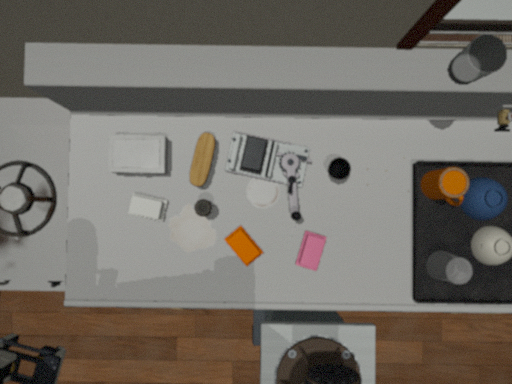

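The scene shows the holder behind the centre. In the top view its nut is near (291,160), the knob at (295,216), the cup at (339,168) and the stone at (255,153). I'll zoom in on the top view next.

```bash
python3 - <<'E'
from h import *
for n,(x0,y0,x1,y1) in dict(top=(215,120,355,225),scene=(220,160,360,280)).items():
    p=np.load('pics/'+n+'0.npz')['p']
    c=cv2.resize(p[y0:y1,x0:x1],None,fx=5.5,fy=5,interpolation=cv2.INTER_CUBIC) if 0 else cv2.resize(p[y0:y1,x0:x1],None,fx=5,fy=5,interpolation=cv2.INTER_CUBIC)
    save(n+'0z',np.clip(c.astype(float)*1.4,0,255).astype(np.uint8))
E
```

```text
(no output)
```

View pics/top0z.png

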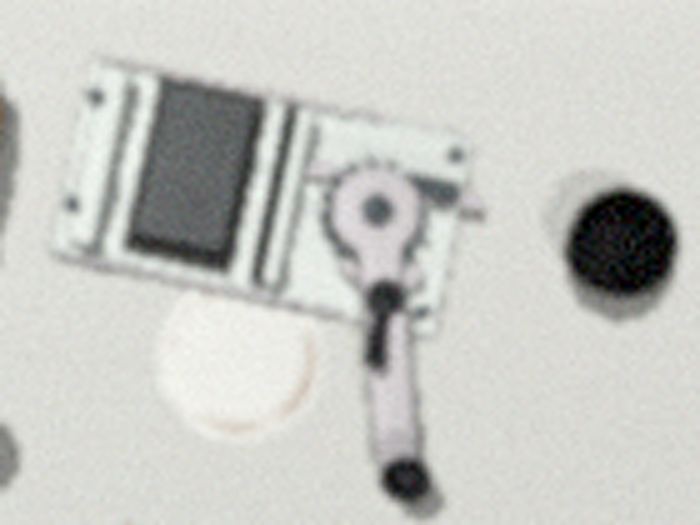

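View pics/scene0z.png

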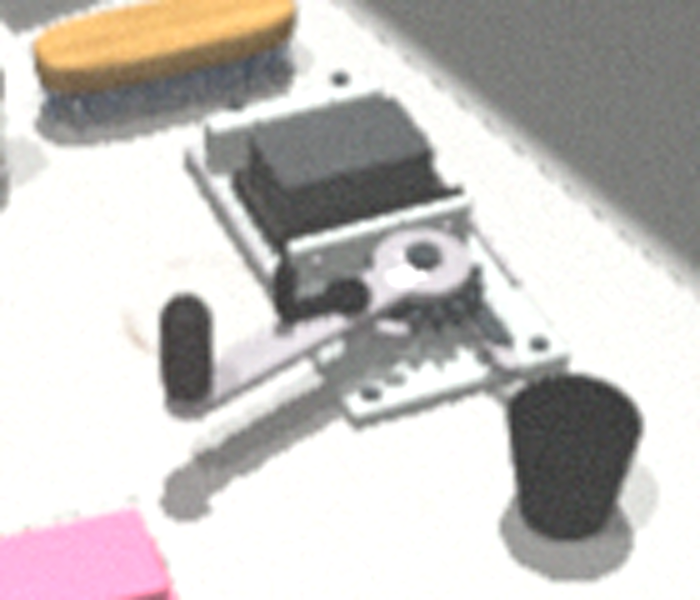

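```bash
cat >> h.py <<'E'
def ray(n,u,v,z):
    c=camera_info(n); K=c['K']
    d=np.array([(u-K[0,2])/K[0,0],-(v-K[1,2])/K[1,1],-1])
    d=R.from_euler('xyz',c['orientation'],degrees=True).apply(d)
    e=c['eye']; return e+d*(z-e[2])/d[2]
E
python3 - <<'E'
from h import *
T=lambda x,y:(215+(x-2)/5,120+(y-2)/5)
S=lambda x,y:(220+(x-2)/5,160+(y-2)/5)
pt={'nut':(377,208,.053),'knobtop':(405,474,.102),'pivot':(384,296,.055),'stub':(376,352,.08),'c_ul':(98,58,.01),'c_ur':(472,130,.01),'c_ll':(52,252,.01),'c_lr':(434,332,.01),'cup':(623,240,.058)}
for k,(x,y,z) in pt.items(): print(k,ray('top',*T(x,y),z).round(4))
for k,(x,y,z) in {'nut':(422,255,.053),'knobtop':(186,305,.102),'knobbot':(188,395,.05),'stubtop':(287,265,.08),'stubbot':(287,310,.055),'pivot':(350,293,.057)}.items(): print('S',k,ray('scene',*S(x,y),z).round(4))
d=np.load('pics/top0.npz')['d']
for k,(x,y,z) in pt.items():
    u,v=T(x,y); print(k,1.044-d[int(round(v)),int(round(u))])
E
```

```text
nut [0.5964 0.0882 0.053 ]
knobtop [0.4547 0.0774 0.102 ]
pivot [0.549  0.0841 0.055 ]
stub [0.5177 0.0906 0.08  ]
c_ul [0.6842 0.2414 0.01  ]
c_ur [0.6465 0.0311 0.01  ]
c_ll [0.5746 0.2655 0.01  ]
c_lr [0.5328 0.0512 0.01  ]
cup [ 0.5805 -0.0428  0.058 ]
S nut [0.5923 0.0845 0.053 ]
S knobtop [0.4504 0.0711 0.102 ]
S knobbot [0.449  0.0688 0.05  ]
S stubtop [0.5168 0.089  0.08  ]
S stubbot [0.5152 0.0863 0.055 ]
S pivot [0.5451 0.0779 0.057 ]
nut 0.052604318
knobtop 0.10258913
pivot 0.053797126
stub 0.08277774
c_ul -0.0071265697
c_ur -0.0057479143
c_ll 0.009537101
c_lr 0.008792162
cup 0.0040050745
```

```bash
cat >> h.py <<'E'
C=np.array([0.5944,0.0865]); YAW=-10.7  # nut, holder yaw (deg)
def st(): 
    s=r.get_state(); return s
def go(p,yaw=None,s=None):
    s=s or st(); M=R.from_euler('xyz',s['eef_rot'],degrees=True)
    d=M.inv().apply(np.array(p)-s['tcp_pos']); t=0
    if yaw is not None:
        t=-np.radians((yaw-s['eef_rot'][2]+180)%360-180)
    print('t',round(s['time_s'],2),'pos',s['tcp_pos'].round(4),'rot',s['eef_rot'].round(1),'F',s['contact_force'].round(1),'w',round(s['gripper_width'],4))
    print('delta',d.round(4),'turn',round(t,3)); return d,t
E
python3 - <<'E'
from h import *
go([0.517,0.0885,0.14],185.2)
E
```

```text
t 0.1 pos [0.1674 0.6535 0.2427] rot [-89.9   0.  165.6] F [-0.8  0.1  0.6] w 0.0878
delta [-0.4789  0.1034  0.4604] turn -0.342
```

Request:
apply_moves --deltas '[{"tx": -0.02, "tz": 0.02, "turn": -0.07, "gripper": 0.03}, {"tx": -0.055, "tz": 0.053, "turn": -0.14, "gripper": 0.03}, {"tx": -0.09, "tz": 0.086, "turn": -0.21, "gripper": 0.03}, {"tx": -0.125, "tz": 0.12, "turn": -0.28, "gripper": 0.03}, {"tx": -0.16, "tz": 0.153, "turn": -0.342, "gripper": 0.03}]' --newtons 20

```text
invalid input at $.deltas[0]: expected keys tx, ty, tz, turn, gripper
```

```bash
python3 - <<'E'
from h import *
go([0.517,0.0885,0.14],185.2)
E
```

```text
t 0.1 pos [0.1674 0.6535 0.2427] rot [-89.9   0.  165.6] F [-0.8  0.1  0.6] w 0.0878
delta [-0.4789  0.1034  0.4604] turn -0.342
```

Request:
apply_moves --deltas '[{"tx": -0.02, "ty": 0, "tz": 0.02, "turn": -0.07, "gripper": 0.03}, {"tx": -0.055, "ty": 0, "tz": 0.053, "turn": -0.14, "gripper": 0.03}, {"tx": -0.09, "ty": 0, "tz": 0.086, "turn": -0.21, "gripper": 0.03}, {"tx": -0.125, "ty": 0, "tz": 0.12, "turn": -0.28, "gripper": 0.03}, {"tx": -0.16, "ty": 0, "tz": 0.153, "turn": -0.342, "gripper": 0.03}]' --newtons 20

```text
time_s: 0.6
tcp_pos: [0.2851, 0.464, 0.2432]
eef_rot: [-90.0, -0.0, -174.6]
contact_force: [0.9, -0.3, -0.2]
gripper_width: 0.0532
```

```bash
python3 - <<'E'
from h import *
go([0.517,0.0885,0.14],185.2)
E
```

```text
t 0.6 pos [0.2851 0.464  0.2432] rot [ -90.    -0.  -174.6] F [ 0.9 -0.3 -0.2] w 0.0532
delta [-0.1955  0.1034  0.3956] turn 0.004
```

Request:
apply_moves --deltas '[{"tx": -0.02, "ty": 0, "tz": 0.04, "turn": 0, "gripper": 0.03}, {"tx": -0.04, "ty": 0, "tz": 0.08, "turn": 0, "gripper": 0.03}, {"tx": -0.06, "ty": 0, "tz": 0.12, "turn": 0, "gripper": 0.03}, {"tx": -0.08, "ty": 0, "tz": 0.16, "turn": 0, "gripper": 0.03}, {"tx": -0.1, "ty": 0, "tz": 0.2, "turn": 0, "gripper": 0.03}]'

```text
time_s: 1.1
tcp_pos: [0.4028, 0.2741, 0.2435]
eef_rot: [-90.0, -0.0, -174.8]
contact_force: [0.6, 0.2, 0.2]
gripper_width: 0.0302
```

Request:
apply_moves --deltas '[{"tx": -0.02, "ty": 0.005, "tz": 0.04, "turn": 0, "gripper": 0.03}, {"tx": -0.04, "ty": 0.01, "tz": 0.08, "turn": 0, "gripper": 0.03}, {"tx": -0.06, "ty": 0.02, "tz": 0.12, "turn": 0, "gripper": 0.03}, {"tx": -0.08, "ty": 0.03, "tz": 0.16, "turn": 0, "gripper": 0.03}, {"tx": -0.095, "ty": 0.04, "tz": 0.195, "turn": 0, "gripper": 0.03}]'

```text
time_s: 1.6
tcp_pos: [0.5154, 0.0883, 0.203]
eef_rot: [-90.0, -0.0, -174.8]
contact_force: [0.6, 1.1, -0.7]
gripper_width: 0.03
```

```bash
python3 - <<'E'
from h import *
go([0.517,0.0885,0.14],185.2)
go([0.517,0.0885,0.14],185.2)
np.set_printoptions(suppress=True)
s=st();p,d=capture('wrist'); save('w1',p); print(s['joints'].round(1))
E
```

```text
t 1.6 pos [0.5154 0.0883 0.203 ] rot [ -90.    -0.  -174.8] F [ 0.6  1.1 -0.7] w 0.03
delta [-0.0016  0.063  -0.    ] turn -0.0
t 1.6 pos [0.5154 0.0883 0.203 ] rot [ -90.    -0.  -174.8] F [ 0.6  1.1 -0.7] w 0.03
delta [-0.0016  0.063  -0.    ] turn -0.0
[ 31.2   8.1 -21.7  -0.  -60.2  64. ]
```

View pics/w1.png

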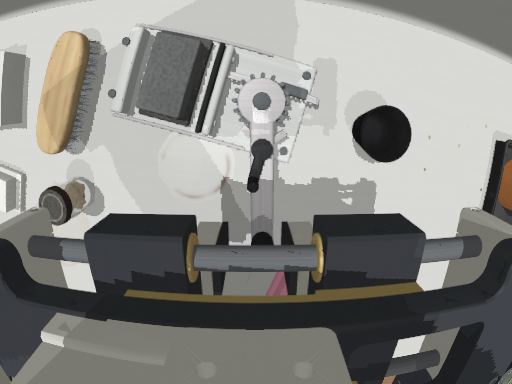

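```bash
cat >> h.py <<'E'
def wray(s,u,v,z):
    c=camera_info('wrist'); K=c['K']; T=c['tool_from_camera']
    x=(u-K[0,2])/K[0,0]; y=(v-K[1,2])/K[1,1]; th=np.hypot(x,y); k=np.sin(th)/th if th>0 else 1
    d=np.array([x*k,-y*k,-np.cos(th)])
    M=R.from_euler('xyz',s['eef_rot'],degrees=True)
    e=s['tcp_pos']+M.apply(T[:3,3]); d=M.apply(T[:3,:3]@d); return e+d*(z-e[2])/d[2]
E
python3 - <<'E'
from h import *
s=st(); p=cv2.imread('pics/w1.png')
for k,u,v,z in [('nut',261,101,.053),('pivot',262,150,.058),('stub',253,187,.08),('knob',262,242,.102),('baseUL',141,25,.01),('baseUR',316,68,.01),('baseLL',112,112,.01),('cup',388,130,.05)]: print(k,wray(s,u,v,z).round(4))
cv2.imwrite('pics/w1z.png',cv2.resize(p[20:270,90:330],None,fx=2.4,fy=2.4,interpolation=cv2.INTER_CUBIC))
E
```

```text
nut [0.5988 0.0859 0.053 ]
pivot [0.5518 0.0808 0.058 ]
stub [0.52   0.0866 0.08  ]
knob [0.4762 0.0746 0.102 ]
baseUL [0.6856 0.2327 0.01  ]
baseUR [0.6452 0.0275 0.01  ]
baseLL [0.5799 0.2613 0.01  ]
cup [ 0.5867 -0.0493  0.05  ]
```

View pics/w1z.png

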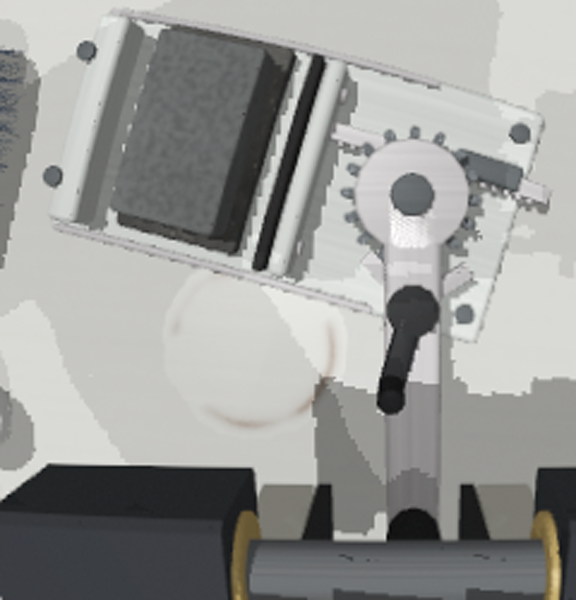

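Request:
apply_moves --deltas '[{"tx": -0.002, "ty": 0.03, "tz": 0, "turn": 0, "gripper": 0.03}, {"tx": -0.002, "ty": 0.06, "tz": 0, "turn": 0, "gripper": 0.03}, {"tx": -0.002, "ty": 0.09, "tz": 0, "turn": 0, "gripper": 0.03}, {"tx": -0.002, "ty": 0.11, "tz": 0, "turn": 0, "gripper": 0.03}, {"tx": -0.002, "ty": 0.125, "tz": 0, "turn": 0, "gripper": 0.03}]'

```text
time_s: 2.15
tcp_pos: [0.5158, 0.09, 0.0767]
eef_rot: [-89.9, -0.1, -174.8]
contact_force: [-0.4, 0.7, 0.9]
gripper_width: 0.0301
```

```bash
python3 - <<'E'
from h import *
p,d=capture('wrist'); save('w2',p); go([0.517,0.0885,0.078],185.2)
E
```

```text
t 2.2 pos [0.5148 0.0896 0.0749] rot [ -89.9   -0.3 -174.8] F [-1.  -1.  -2.1] w 0.0301
delta [-0.0021 -0.0031  0.0013] turn -0.0
```

View pics/w2.png

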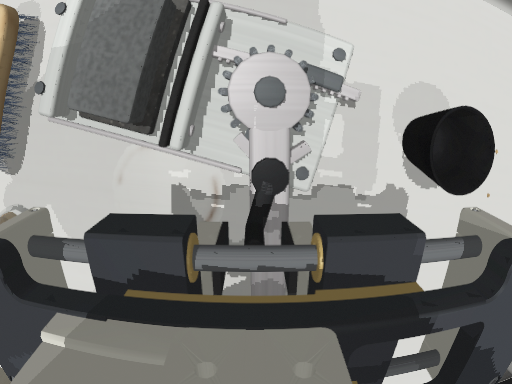

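Request:
apply_moves --deltas '[{"tx": 0, "ty": -0.002, "tz": 0.006, "turn": 0, "gripper": 0.03}, {"tx": 0, "ty": -0.002, "tz": 0.01, "turn": 0, "gripper": 0.03}, {"tx": 0, "ty": -0.002, "tz": 0.014, "turn": 0, "gripper": 0.03}, {"tx": 0, "ty": -0.002, "tz": 0.018, "turn": 0, "gripper": 0.03}, {"tx": 0, "ty": -0.002, "tz": 0.022, "turn": 0, "gripper": 0.03}]'

```text
time_s: 2.7
tcp_pos: [0.519, 0.0685, 0.0812]
eef_rot: [-90.0, 0.1, -174.8]
contact_force: [-1.5, 1.6, 0.4]
gripper_width: 0.0299
```

Request:
apply_moves --deltas '[{"tx": 0, "ty": 0, "tz": 0.002, "turn": 0, "gripper": 0.03}, {"tx": 0, "ty": 0, "tz": 0.004, "turn": 0, "gripper": 0.03}, {"tx": 0, "ty": 0, "tz": 0.006, "turn": 0, "gripper": 0.03}]'

```text
time_s: 3.0
tcp_pos: [0.5198, 0.0627, 0.0809]
eef_rot: [-90.0, 0.1, -174.8]
contact_force: [-0.1, 3.5, 3.2]
gripper_width: 0.0299
```

```bash
python3 - <<'E'
from h import *
p,d=capture('wrist'); save('w3',p); go([0.517,0.0885,0.078],185.2)
E
```

```text
t 3.05 pos [0.5198 0.0625 0.0809] rot [-9.000e+01  1.000e-01 -1.748e+02] F [-0.7  0.5  1. ] w 0.0301
delta [ 0.0004  0.0029 -0.0261] turn 0.001
```

View pics/w3.png

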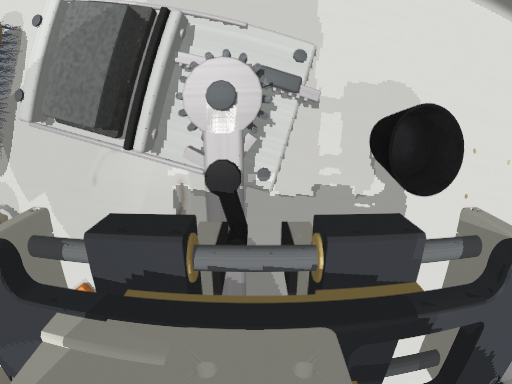

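Request:
apply_moves --deltas '[{"tx": 0, "ty": 0, "tz": 0.0015, "turn": 0, "gripper": 0.03}, {"tx": 0, "ty": 0, "tz": 0.003, "turn": 0, "gripper": 0.03}, {"tx": 0, "ty": 0, "tz": 0.0045, "turn": 0, "gripper": 0.03}]'

```text
time_s: 3.35
tcp_pos: [0.5204, 0.0584, 0.0808]
eef_rot: [-90.0, 0.1, -174.8]
contact_force: [2.0, 2.8, 1.2]
gripper_width: 0.0299
```

```bash
python3 - <<'E'
from h import *
p,d=capture('wrist'); save('w4',p); go([0.517,0.0885,0.078],185.2)
cv2.imwrite('pics/w4z.png',cv2.resize(p[60:260,130:330,::-1],None,fx=3,fy=3,interpolation=cv2.INTER_CUBIC))
E
```

```text
t 3.4 pos [0.5202 0.0582 0.0807] rot [-9.000e+01  1.000e-01 -1.748e+02] F [1.2 3.4 0.7] w 0.0298
delta [ 0.0005  0.0027 -0.0304] turn 0.001
```

View pics/w4z.png

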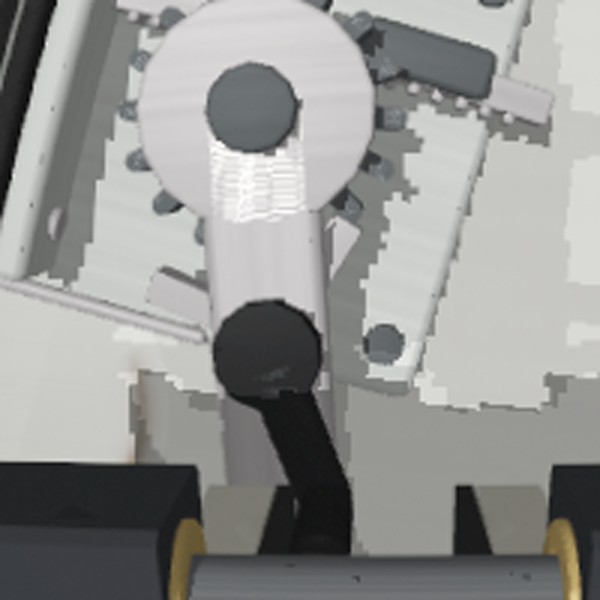

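Request:
apply_moves --deltas '[{"tx": 0, "ty": 0, "tz": -0.006, "turn": 0, "gripper": 0.03}, {"tx": 0, "ty": -0.03, "tz": -0.006, "turn": 0, "gripper": 0.045}, {"tx": 0.01, "ty": -0.07, "tz": -0.006, "turn": 0, "gripper": 0.045}, {"tx": 0.03, "ty": -0.1, "tz": -0.006, "turn": 0, "gripper": 0.045}, {"tx": 0.03, "ty": -0.1, "tz": -0.006, "turn": 0, "gripper": 0.045}]'

```text
time_s: 3.9
tcp_pos: [0.489, 0.0615, 0.1843]
eef_rot: [-90.1, 0.3, -174.7]
contact_force: [-0.1, -0.2, -0.2]
gripper_width: 0.045
```

```bash
python3 - <<'E'
from h import *
s=st();p,d=capture('wrist'); save('w5',p); go([0.517,0.0885,0.078],185.2)
cv2.imwrite('pics/w5z.png',cv2.resize(p[20:270,90:330,::-1],None,fx=2.4,fy=2.4,interpolation=cv2.INTER_CUBIC))
E
```

```text
t 3.95 pos [0.4889 0.0615 0.1823] rot [ -90.1    0.2 -174.8] F [-0.8 -0.1 -0.4] w 0.0451
delta [-0.0302  0.1044 -0.0242] turn 0.001
```

View pics/w5z.png

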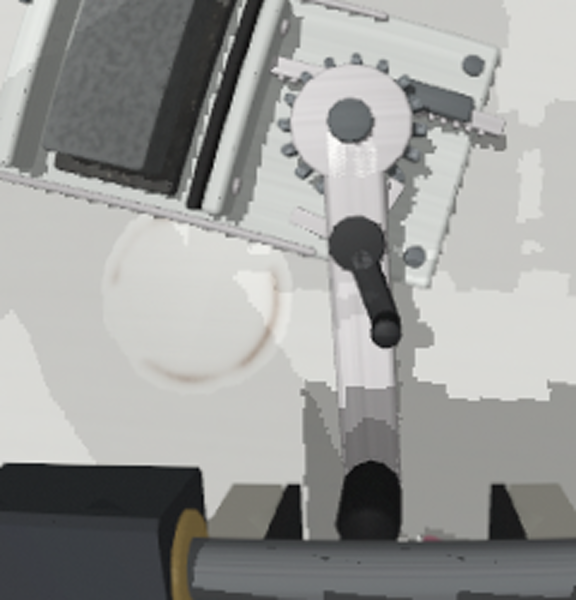

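```bash
python3 - <<'E'
from h import *
s=st()
f=lambda x,y:(90+(x-1)/2.4,20+(y-1)/2.4)
P={k:wray(s,*f(x,y),z) for k,x,y,z in [('nut',351,120,.053),('pivot',357,244,.06),('stub',386,329,.08),('knob',371,492,.1),('armend',373,420,.048),('jawL',207,212,.036),('jawback',232,215,.036),('jf2',278,10,.036),('stoneR',180,160,.038),('stoneL',60,140,.038)]}
for k,v in P.items(): print(k,v.round(4))
a=lambda p,q:np.degrees(np.arctan2(*(P[p]-P[q])[[1,0]]))
print('arm',a('nut','pivot'),a('nut','armend'),'lever',a('pivot','stub'))
E
```

```text
nut [0.5987 0.0888 0.053 ]
pivot [0.5517 0.0819 0.06  ]
stub [0.5239 0.0684 0.08  ]
knob [0.4715 0.0686 0.1   ]
armend [0.4822 0.0705 0.048 ]
jawL [0.5602 0.1458 0.036 ]
jawback [0.5594 0.1351 0.036 ]
jf2 [0.6466 0.1243 0.036 ]
stoneR [0.5813 0.1585 0.038 ]
stoneL [0.5899 0.2147 0.038 ]
arm 8.294372150691906 8.931977745707597 lever 25.89435831030293
```

```bash
python3 - <<'E'
from h import *
go([0.4536,0.0653,0.078],188.6)
E
```

```text
t 3.95 pos [0.4889 0.0615 0.1823] rot [ -90.1    0.2 -174.8] F [-0.8 -0.1 -0.4] w 0.0451
delta [ 0.0351  0.1042 -0.0069] turn -0.059
```

Request:
apply_moves --deltas '[{"tx": 0.02, "ty": 0.01, "tz": -0.007, "turn": -0.06, "gripper": 0.045}, {"tx": 0.035, "ty": 0.03, "tz": -0.007, "turn": -0.06, "gripper": 0.045}, {"tx": 0.035, "ty": 0.06, "tz": -0.007, "turn": -0.06, "gripper": 0.045}, {"tx": 0.035, "ty": 0.09, "tz": -0.007, "turn": -0.06, "gripper": 0.045}, {"tx": 0.035, "ty": 0.104, "tz": -0.007, "turn": -0.06, "gripper": 0.045}]'

```text
time_s: 4.45
tcp_pos: [0.4514, 0.064, 0.0731]
eef_rot: [-89.9, -0.3, -171.4]
contact_force: [-0.3, -0.7, 0.4]
gripper_width: 0.0453
```

Request:
apply_moves --deltas '[{"tx": 0, "ty": 0, "tz": 0, "turn": 0, "gripper": 0.02}, {"tx": 0, "ty": 0, "tz": 0, "turn": 0, "gripper": 0.02}, {"tx": 0, "ty": 0, "tz": 0, "turn": 0, "gripper": 0.02}]' --newtons 8

```text
time_s: 4.75
tcp_pos: [0.4542, 0.0654, 0.077]
eef_rot: [-90.0, 0.0, -171.3]
contact_force: [-0.4, 2.7, -1.7]
gripper_width: 0.0263
```

```bash
python3 - <<'E'
from h import *
s=st();p,d=capture('wrist'); save('w6',p); go([0.4536,0.0653,0.078],188.6)
E
```

```text
t 4.8 pos [0.4542 0.0656 0.0771] rot [-9.000e+01  1.000e-01 -1.713e+02] F [-0.4  1.1 -3.1] w 0.0237
delta [ 0.0006 -0.0009  0.0002] turn 0.001
```

View pics/w6.png

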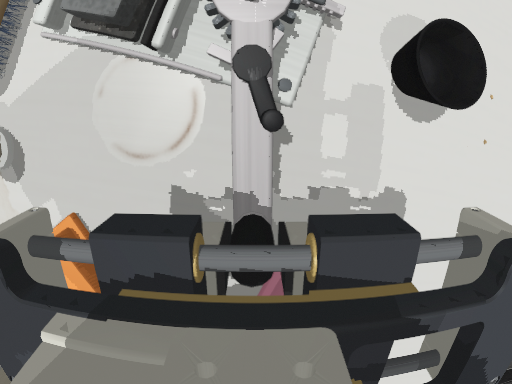

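```bash
cat >> h.py <<'E'
CA=np.array([0.597,0.087])
def arc(steps,s=None,phi0=None,z=0.078):
    "relative rows along arc from phi0 by cumulative steps deg, tool axes at phi0 pose"
    s=s or st()
    v=CA-s['tcp_pos'][:2]; phi=np.degrees(np.arctan2(v[1],v[0])); rad=np.hypot(*v)
    yaw=(s['eef_rot'][2]+180+180)%360-180
    M=R.from_euler('xyz',s['eef_rot'],degrees=True)
    tang=np.array([np.sin(np.radians(phi)),-np.cos(np.radians(phi)),0])
    print('t',round(s['time_s'],2),'phi',phi.round(2),'rad',rad.round(4),'yaw-180',yaw.round(2),'z',s['tcp_pos'][2].round(4),'Ftan(resist)',(-s['contact_force']@tang).round(1),'Frad',(s['contact_force'][:2]@v/rad).round(1),'w',s['gripper_width'].round(4))
    for q in steps:
        a=np.radians((yaw if phi0 is None else phi0)+q); p0=np.radians(yaw if phi0 is None else phi0)
        d=.145*np.array([-np.cos(a)+np.cos(p0),-np.sin(a)+np.sin(p0),0])
        # tool axes from yaw p0+180: x=(-cos,-sin), z=(sin,-cos)
        print(q,'tx',round(d@[-np.cos(p0),-np.sin(p0),0],4),'tz',round(d@[np.sin(p0),-np.cos(p0),0],4),'turn',round(-np.radians(q),3))
E
python3 - <<'E'
from h import *
arc([-3,-9,-16,-23.5,-31]); arc([-7.5,-15,-21,-26,-28.5])
E
```

```text
Traceback (most recent call last):
  File "h.py", line 34, in arc
    print('t',round(s['time_s'],2),'phi',phi.round(2),'rad',rad.round(4),'yaw-180',yaw.round(2),'z',s['tcp_pos'][2].round(4),'Ftan(resist)',(-s['contact_force']@tang).round(1),'Frad',(s['contact_force'][:2]@v/rad).round(1),'w',s['gripper_width'].round(4))
                                                                                                                                                                                                                                   ^^^^^^^^^^^^^^^^^^^^^^^^
AttributeError: 'float' object has no attribute 'round'
```

```bash
sed -i "s/s\['gripper_width'\].round(4))/round(s['gripper_width'],4))/" h.py
python3 - <<'E'
from h import *
arc([-3,-9,-16,-23.5,-31]); arc([-7.5,-15,-21,-26,-28.5])
E
```

```text
t 4.8 phi 8.53 rad 0.1444 yaw-180 8.66 z 0.0771 Ftan(resist) 1.2 Frad -0.2 w 0.0237
-3 tx -0.0002 tz -0.0076 turn 0.052
-9 tx -0.0018 tz -0.0227 turn 0.157
-16 tx -0.0056 tz -0.04 turn 0.279
-23.5 tx -0.012 tz -0.0578 turn 0.41
-31 tx -0.0207 tz -0.0747 turn 0.541
t 4.8 phi 8.53 rad 0.1444 yaw-180 8.66 z 0.0771 Ftan(resist) 1.2 Frad -0.2 w 0.0237
-7.5 tx -0.0012 tz -0.0189 turn 0.131
-15 tx -0.0049 tz -0.0375 turn 0.262
-21 tx -0.0096 tz -0.052 turn 0.367
-26 tx -0.0147 tz -0.0636 turn 0.454
-28.5 tx -0.0176 tz -0.0692 turn 0.497
```

Request:
apply_moves --deltas '[{"tx": 0, "ty": 0, "tz": -0.0076, "turn": 0.052, "gripper": 0.026}, {"tx": -0.0018, "ty": 0, "tz": -0.0227, "turn": 0.157, "gripper": 0.026}, {"tx": -0.0056, "ty": 0, "tz": -0.04, "turn": 0.279, "gripper": 0.026}, {"tx": -0.012, "ty": 0, "tz": -0.0578, "turn": 0.41, "gripper": 0.026}, {"tx": -0.0207, "ty": 0, "tz": -0.0747, "turn": 0.541, "gripper": 0.026}]' --newtons 50

```text
time_s: 5.3
tcp_pos: [0.4625, 0.1423, 0.0772]
eef_rot: [-90.0, -0.0, 157.3]
contact_force: [-0.6, -2.1, -0.5]
gripper_width: 0.0264
```

```bash
python3 - <<'E'
from h import *
arc([-7.5,-15,-21,-26,-28.5])
E
```

```text
t 5.3 phi -22.34 rad 0.1454 yaw-180 -22.66 z 0.0772 Ftan(resist) -2.2 Frad 0.2 w 0.0264
-7.5 tx -0.0012 tz -0.0189 turn 0.131
-15 tx -0.0049 tz -0.0375 turn 0.262
-21 tx -0.0096 tz -0.052 turn 0.367
-26 tx -0.0147 tz -0.0636 turn 0.454
-28.5 tx -0.0176 tz -0.0692 turn 0.497
```

Request:
apply_moves --deltas '[{"tx": -0.0012, "ty": 0, "tz": -0.0189, "turn": 0.131, "gripper": 0.026}, {"tx": -0.0049, "ty": 0, "tz": -0.0375, "turn": 0.262, "gripper": 0.026}, {"tx": -0.0096, "ty": 0, "tz": -0.052, "turn": 0.367, "gripper": 0.026}, {"tx": -0.0135, "ty": 0, "tz": -0.061, "turn": 0.435, "gripper": 0.026}, {"tx": -0.016, "ty": 0, "tz": -0.066, "turn": 0.473, "gripper": 0.026}]'

```text
time_s: 5.8
tcp_pos: [0.5031, 0.1975, 0.0771]
eef_rot: [-90.0, 0.0, 130.4]
contact_force: [-0.5, -1.9, 0.9]
gripper_width: 0.0261
```

```bash
python3 - <<'E'
from h import *
s=st();p,d=capture('wrist'); save('w7',p); t,_=capture('top'); save('top7',cv2.resize(t[115:230,215:355],None,fx=5,fy=5,interpolation=cv2.INTER_CUBIC)); print(s['contact_force'],s['joints'])
arc([4,11,18.5,26,33.5])
E
```

```text
[-0.47859183 -1.9267863   0.87186253] [ 4.22190660e+01  1.77463171e+01 -2.82745235e+01  2.67596394e-05
 -4.39817283e+01 -1.79833215e+00]
t 5.9 phi -49.78 rad 0.1449 yaw-180 -49.45 z 0.0772 Ftan(resist) -0.8 Frad -0.3 w 0.0261
4 tx -0.0004 tz 0.0101 turn -0.07
11 tx -0.0027 tz 0.0277 turn -0.192
18.5 tx -0.0075 tz 0.046 turn -0.323
26 tx -0.0147 tz 0.0636 turn -0.454
33.5 tx -0.0241 tz 0.08 turn -0.585
```

View pics/w7.png

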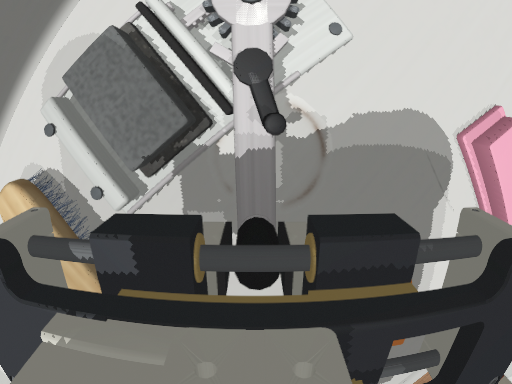

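```bash
python3 - <<'E'
from h import *
p=cv2.imread('pics/w7.png'); cv2.imwrite('pics/w7z.png',cv2.resize(p[0:215,30:290],None,fx=3,fy=2.75,interpolation=cv2.INTER_CUBIC))
E
```

```text
(no output)
```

View pics/w7z.png

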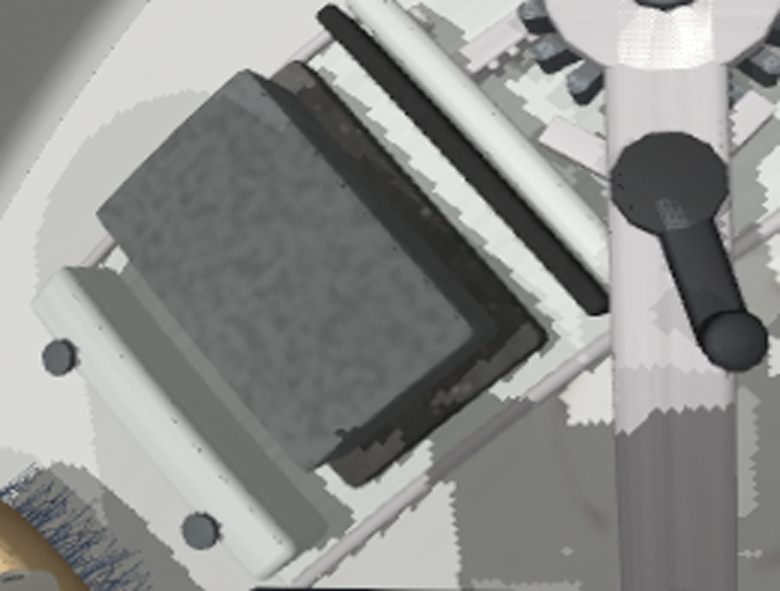

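```bash
python3 - <<'E'
from h import *
s=st(); f=lambda x,y:(30+(x-1)/3,(y-1)/2.75)
yd=np.array([np.sin(np.radians(10.9)),np.cos(np.radians(10.9))])
for k,x,y,z in [('jawface',590,312,.036),('jawface',322,14,.036),('foot',545,340,.022),('foot',300,62,.022),('foot2',355,485,.022),('fix',300,545,.036),('fix',68,268,.036),('stone',470,338,.05),('bolt',60,356,.012),('nut',667,-2,.053)]:
    w=wray(s,*f(x,y),z); print(k,w.round(4),'hy',((w[:2]-CA)@yd).round(4),'hx',((w[:2]-CA)@[yd[1],-yd[0]]).round(4))
E
```

```text
jawface [0.5632 0.1559 0.036 ] hy 0.0613 hx -0.0462
jawface [0.6581 0.1364 0.036 ] hy 0.0601 hx 0.0506
foot [0.5676 0.1683 0.022 ] hy 0.0743 hx -0.0442
foot [0.6617 0.1488 0.022 ] hy 0.0729 hx 0.0519
foot2 [0.5801 0.2256 0.022 ] hy 0.1329 hx -0.0428
fix [0.5797 0.2411 0.036 ] hy 0.1481 hx -0.0461
fix [0.6736 0.2234 0.036 ] hy 0.1484 hx 0.0494
stone [0.5767 0.1738 0.05  ] hy 0.0814 hx -0.0364
bolt [0.6764 0.2565 0.012 ] hy 0.1815 hx 0.0459
nut [0.5947 0.0948 0.053 ] hy 0.0072 hx -0.0038
```

Request:
apply_moves --deltas '[{"tx": -0.0004, "ty": 0, "tz": 0.0101, "turn": -0.07, "gripper": 0.026}, {"tx": -0.0027, "ty": 0, "tz": 0.0277, "turn": -0.192, "gripper": 0.026}, {"tx": -0.0075, "ty": 0, "tz": 0.046, "turn": -0.323, "gripper": 0.026}, {"tx": -0.0147, "ty": 0, "tz": 0.0636, "turn": -0.454, "gripper": 0.026}, {"tx": -0.0241, "ty": 0, "tz": 0.08, "turn": -0.585, "gripper": 0.026}]'

```text
time_s: 6.4
tcp_pos: [0.459, 0.1284, 0.0777]
eef_rot: [-90.3, 0.2, 164.5]
contact_force: [2.2, 6.4, -3.0]
gripper_width: 0.0263
```

```bash
python3 - <<'E'
from h import *
arc([6,12,18,24,29])
E
```

```text
t 6.4 phi -16.7 rad 0.144 yaw-180 -15.48 z 0.0777 Ftan(resist) 6.7 Frad 0.3 w 0.0263
6 tx -0.0008 tz 0.0152 turn -0.105
12 tx -0.0032 tz 0.0301 turn -0.209
18 tx -0.0071 tz 0.0448 turn -0.314
24 tx -0.0125 tz 0.059 turn -0.419
29 tx -0.0182 tz 0.0703 turn -0.506
```

Request:
apply_moves --deltas '[{"tx": -0.0008, "ty": 0, "tz": 0.0152, "turn": -0.105, "gripper": 0.026}, {"tx": -0.0032, "ty": 0, "tz": 0.0301, "turn": -0.209, "gripper": 0.026}, {"tx": -0.0071, "ty": 0, "tz": 0.0448, "turn": -0.314, "gripper": 0.026}, {"tx": -0.0125, "ty": 0, "tz": 0.059, "turn": -0.419, "gripper": 0.026}]'

```text
time_s: 6.8
tcp_pos: [0.4547, 0.0678, 0.0776]
eef_rot: [-90.2, 0.3, -171.6]
contact_force: [0.7, 8.4, -1.3]
gripper_width: 0.026
```

```bash
python3 - <<'E'
from h import *
arc([5,10,15,20])
E
```

```text
t 6.8 phi 7.7 rad 0.1436 yaw-180 8.44 z 0.0776 Ftan(resist) 8.3 Frad 1.8 w 0.026
5 tx -0.0006 tz 0.0126 turn -0.087
10 tx -0.0022 tz 0.0252 turn -0.175
15 tx -0.0049 tz 0.0375 turn -0.262
20 tx -0.0087 tz 0.0496 turn -0.349
```

8.3 N, so the jaw is closing freely. I'll finish this stroke.

Request:
apply_moves --deltas '[{"tx": -0.0006, "ty": 0, "tz": 0.0126, "turn": -0.087, "gripper": 0.026}, {"tx": -0.0022, "ty": 0, "tz": 0.0252, "turn": -0.175, "gripper": 0.026}, {"tx": -0.0049, "ty": 0, "tz": 0.0375, "turn": -0.262, "gripper": 0.026}, {"tx": -0.0087, "ty": 0, "tz": 0.0496, "turn": -0.349, "gripper": 0.026}]'

```text
time_s: 7.2
tcp_pos: [0.4698, 0.0194, 0.0775]
eef_rot: [-90.1, 0.2, -151.6]
contact_force: [-2.8, 8.0, 3.0]
gripper_width: 0.0258
```

```bash
python3 - <<'E'
from h import *
p,d=capture('wrist'); save('w8',p)
arc([-6,-13,-20.5,-28,-35.5])
E
```

```text
t 7.25 phi 28.46 rad 0.1441 yaw-180 28.68 z 0.0775 Ftan(resist) 1.5 Frad 0.8 w 0.0262
-6 tx -0.0008 tz -0.0152 turn 0.105
-13 tx -0.0037 tz -0.0326 turn 0.227
-20.5 tx -0.0092 tz -0.0508 turn 0.358
-28 tx -0.017 tz -0.0681 turn 0.489
-35.5 tx -0.027 tz -0.0842 turn 0.62
```

View pics/w8.png

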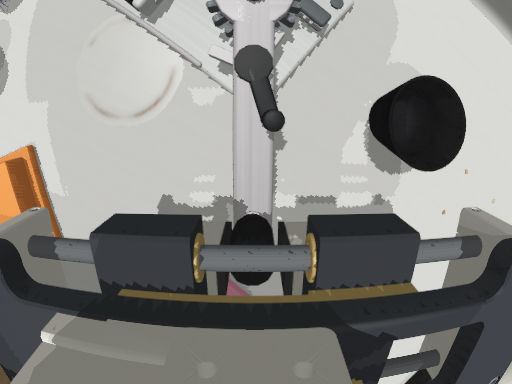

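The swing carried through, and the lever still points right (on tighten) at (273,119). Now I'll swing back.

Request:
apply_moves --deltas '[{"tx": -0.0008, "ty": 0, "tz": -0.0152, "turn": 0.105, "gripper": 0.026}, {"tx": -0.0037, "ty": 0, "tz": -0.0326, "turn": 0.227, "gripper": 0.026}, {"tx": -0.0092, "ty": 0, "tz": -0.0508, "turn": 0.358, "gripper": 0.026}, {"tx": -0.017, "ty": 0, "tz": -0.0681, "turn": 0.489, "gripper": 0.026}, {"tx": -0.027, "ty": 0, "tz": -0.0842, "turn": 0.62, "gripper": 0.026}]'

```text
time_s: 7.75
tcp_pos: [0.4526, 0.1058, 0.0772]
eef_rot: [-90.0, 0.0, 172.2]
contact_force: [0.2, -3.4, 1.7]
gripper_width: 0.0262
```

```bash
python3 - <<'E'
from h import *
arc([-7.5,-15,-22.5,-30,-37.5,-40,-42])
E
```

```text
t 7.75 phi -7.44 rad 0.1456 yaw-180 -7.77 z 0.0772 Ftan(resist) -3.3 Frad 0.6 w 0.0262
-7.5 tx -0.0012 tz -0.0189 turn 0.131
-15 tx -0.0049 tz -0.0375 turn 0.262
-22.5 tx -0.011 tz -0.0555 turn 0.393
-30 tx -0.0194 tz -0.0725 turn 0.524
-37.5 tx -0.03 tz -0.0883 turn 0.654
-40 tx -0.0339 tz -0.0932 turn 0.698
-42 tx -0.0372 tz -0.097 turn 0.733
```

Request:
apply_moves --deltas '[{"tx": -0.0012, "ty": 0, "tz": -0.0189, "turn": 0.131, "gripper": 0.026}, {"tx": -0.0049, "ty": 0, "tz": -0.0375, "turn": 0.262, "gripper": 0.026}, {"tx": -0.011, "ty": 0, "tz": -0.0555, "turn": 0.393, "gripper": 0.026}, {"tx": -0.0194, "ty": 0, "tz": -0.0725, "turn": 0.524, "gripper": 0.026}, {"tx": -0.03, "ty": 0, "tz": -0.0883, "turn": 0.654, "gripper": 0.026}]'

```text
time_s: 8.25
tcp_pos: [0.4941, 0.1896, 0.0771]
eef_rot: [-90.0, 0.0, 134.8]
contact_force: [-1.2, -2.3, 1.5]
gripper_width: 0.0261
```

```bash
python3 - <<'E'
from h import *
p,d=capture('wrist'); save('w9',p); save('w9z',cv2.resize(p[0:215,30:290],None,fx=3,fy=2.75,interpolation=cv2.INTER_CUBIC))
arc([2,4,6,8,10])
E
```

```text
t 8.3 phi -46.32 rad 0.1451 yaw-180 -45.61 z 0.0773 Ftan(resist) 6.0 Frad 0.7 w 0.0264
2 tx -0.0001 tz 0.0051 turn -0.035
4 tx -0.0004 tz 0.0101 turn -0.07
6 tx -0.0008 tz 0.0152 turn -0.105
8 tx -0.0014 tz 0.0202 turn -0.14
10 tx -0.0022 tz 0.0252 turn -0.175
```

View pics/w9z.png

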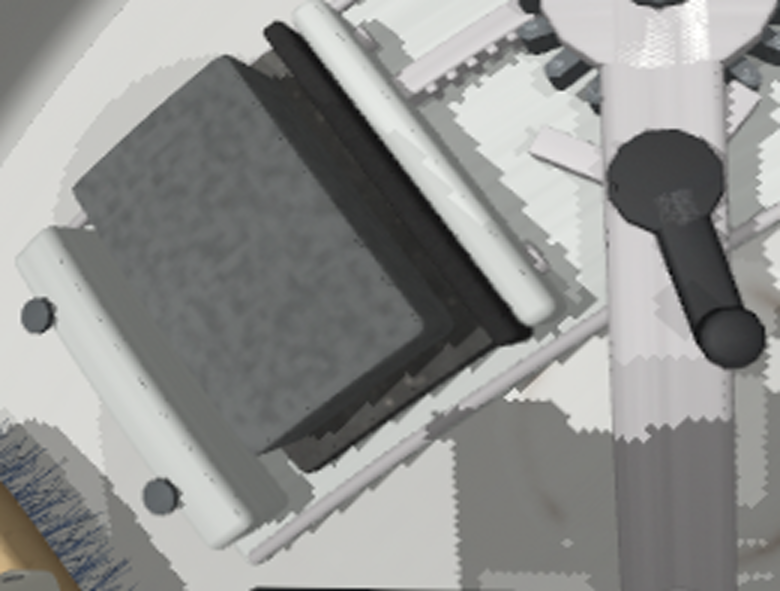

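```bash
python3 - <<'E'
from h import *
s=st(); f=lambda x,y:(30+(x-1)/3,(y-1)/2.75)
yd=np.array([np.sin(np.radians(10.9)),np.cos(np.radians(10.9))])
for k,x,y,z in [('jawface',512,338,.036),('jawface',268,30,.036),('foot2',310,470,.012),('fix',255,518,.036),('fix',58,230,.036)]:
    w=wray(s,*f(x,y),z); print(k,w.round(4),'hy',((w[:2]-CA)@yd).round(4),'hx',((w[:2]-CA)@[yd[1],-yd[0]]).round(4))
E
```

```text
jawface [0.567  0.1696 0.036 ] hy 0.0754 hx -0.045
jawface [0.6635 0.1518 0.036 ] hy 0.0762 hx 0.053
foot2 [0.5845 0.2346 0.012 ] hy 0.1425 hx -0.0402
fix [0.5828 0.2432 0.036 ] hy 0.1507 hx -0.0435
fix [0.6749 0.2237 0.036 ] hy 0.149 hx 0.0506
```

```bash
python3 - <<'E'
from h import *
arc([5,10,15,20,25])
E
```

```text
t 8.3 phi -46.32 rad 0.1451 yaw-180 -45.61 z 0.0773 Ftan(resist) 6.0 Frad 0.7 w 0.0264
5 tx -0.0006 tz 0.0126 turn -0.087
10 tx -0.0022 tz 0.0252 turn -0.175
15 tx -0.0049 tz 0.0375 turn -0.262
20 tx -0.0087 tz 0.0496 turn -0.349
25 tx -0.0136 tz 0.0613 turn -0.436
```

Request:
apply_moves --deltas '[{"tx": -0.0006, "ty": 0, "tz": 0.0126, "turn": -0.087, "gripper": 0.026}, {"tx": -0.0022, "ty": 0, "tz": 0.0252, "turn": -0.175, "gripper": 0.026}, {"tx": -0.0049, "ty": 0, "tz": 0.0375, "turn": -0.262, "gripper": 0.026}, {"tx": -0.0087, "ty": 0, "tz": 0.0496, "turn": -0.349, "gripper": 0.026}, {"tx": -0.0136, "ty": 0, "tz": 0.0613, "turn": -0.436, "gripper": 0.026}]'

```text
time_s: 8.8
tcp_pos: [0.4623, 0.1382, 0.0775]
eef_rot: [-90.3, 0.2, 160.4]
contact_force: [3.9, 8.1, -4.8]
gripper_width: 0.0265
```

```bash
python3 - <<'E'
from h import *
arc([1,2,3,4,5])
E
```

```text
t 8.8 phi -20.83 rad 0.1441 yaw-180 -19.6 z 0.0775 Ftan(resist) 9.0 Frad 0.8 w 0.0265
1 tx -0.0 tz 0.0025 turn -0.017
2 tx -0.0001 tz 0.0051 turn -0.035
3 tx -0.0002 tz 0.0076 turn -0.052
4 tx -0.0004 tz 0.0101 turn -0.07
5 tx -0.0006 tz 0.0126 turn -0.087
```

Request:
apply_moves --deltas '[{"tx": 0, "ty": 0, "tz": 0.0025, "turn": -0.017, "gripper": 0.026}, {"tx": -0.0001, "ty": 0, "tz": 0.0051, "turn": -0.035, "gripper": 0.026}, {"tx": -0.0002, "ty": 0, "tz": 0.0076, "turn": -0.052, "gripper": 0.026}, {"tx": -0.0004, "ty": 0, "tz": 0.0101, "turn": -0.07, "gripper": 0.026}]'

```text
time_s: 9.2
tcp_pos: [0.4593, 0.1286, 0.0775]
eef_rot: [-90.3, 0.2, 164.1]
contact_force: [2.3, 8.1, -1.8]
gripper_width: 0.0264
```

```bash
python3 - <<'E'
from h import *
arc([])
E
```

```text
t 9.2 phi -16.83 rad 0.1438 yaw-180 -15.89 z 0.0775 Ftan(resist) 8.4 Frad -0.2 w 0.0264
```

Request:
apply_moves --deltas '[{"tx": 0, "ty": 0, "tz": 0.0025, "turn": -0.017, "gripper": 0.026}, {"tx": -0.0001, "ty": 0, "tz": 0.0051, "turn": -0.035, "gripper": 0.026}, {"tx": -0.0002, "ty": 0, "tz": 0.0076, "turn": -0.052, "gripper": 0.026}]'

```text
time_s: 9.5
tcp_pos: [0.4574, 0.1213, 0.0775]
eef_rot: [-90.2, 0.2, 167.1]
contact_force: [1.6, 8.4, -3.5]
gripper_width: 0.0257
```

```bash
python3 - <<'E'
from h import *
arc([])
E
```

```text
t 9.5 phi -13.8 rad 0.1437 yaw-180 -12.9 z 0.0775 Ftan(resist) 8.5 Frad -0.5 w 0.0257
```

Request:
apply_moves --deltas '[{"tx": 0, "ty": 0, "tz": 0.0025, "turn": -0.017, "gripper": 0.026}, {"tx": -0.0001, "ty": 0, "tz": 0.0051, "turn": -0.035, "gripper": 0.026}, {"tx": -0.0002, "ty": 0, "tz": 0.0076, "turn": -0.052, "gripper": 0.026}]'

```text
time_s: 9.8
tcp_pos: [0.4559, 0.1138, 0.0775]
eef_rot: [-90.2, 0.2, 170.1]
contact_force: [1.4, 7.6, -2.4]
gripper_width: 0.0262
```

```bash
python3 - <<'E'
from h import *
arc([])
E
```

```text
t 9.8 phi -10.76 rad 0.1436 yaw-180 -9.92 z 0.0775 Ftan(resist) 7.7 Frad 0.0 w 0.0262
```

Request:
apply_moves --deltas '[{"tx": 0, "ty": 0, "tz": 0.0025, "turn": -0.017, "gripper": 0.026}, {"tx": -0.0001, "ty": 0, "tz": 0.0051, "turn": -0.035, "gripper": 0.026}, {"tx": -0.0002, "ty": 0, "tz": 0.0076, "turn": -0.052, "gripper": 0.026}]'

```text
time_s: 10.1
tcp_pos: [0.4548, 0.1062, 0.0775]
eef_rot: [-90.2, 0.2, 173.1]
contact_force: [0.6, 9.5, -2.3]
gripper_width: 0.0261
```

```bash
python3 - <<'E'
from h import *
p,d=capture('wrist'); save('w10',p); arc([])
E
```

```text
t 10.15 phi -7.56 rad 0.1437 yaw-180 -6.89 z 0.0774 Ftan(resist) 6.3 Frad 0.5 w 0.0258
```

View pics/w10.png

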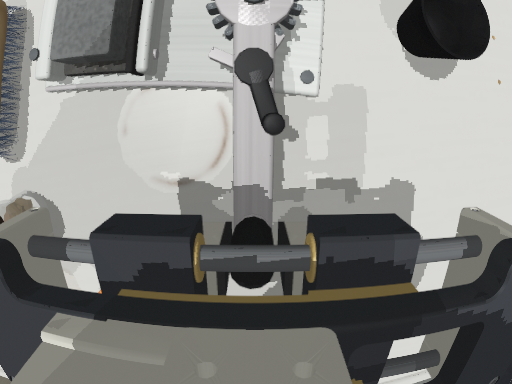

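Request:
apply_moves --deltas '[{"tx": 0, "ty": 0, "tz": 0.002, "turn": -0.014, "gripper": 0.026}, {"tx": -0.0001, "ty": 0, "tz": 0.004, "turn": -0.028, "gripper": 0.026}, {"tx": -0.0001, "ty": 0, "tz": 0.006, "turn": -0.041, "gripper": 0.026}]'

```text
time_s: 10.45
tcp_pos: [0.4541, 0.1002, 0.0774]
eef_rot: [-90.2, 0.2, 175.4]
contact_force: [0.5, 8.2, -1.6]
gripper_width: 0.026
```

```bash
python3 - <<'E'
from h import *
arc([])
E
```

```text
t 10.45 phi -5.28 rad 0.1436 yaw-180 -4.61 z 0.0774 Ftan(resist) 8.2 Frad -0.2 w 0.026
```

Not yet. I'll continue in the same steps.

Request:
apply_moves --deltas '[{"tx": 0, "ty": 0, "tz": 0.0025, "turn": -0.017, "gripper": 0.026}, {"tx": -0.0001, "ty": 0, "tz": 0.0051, "turn": -0.035, "gripper": 0.026}, {"tx": -0.0002, "ty": 0, "tz": 0.0076, "turn": -0.052, "gripper": 0.026}]'

```text
time_s: 10.75
tcp_pos: [0.4536, 0.0925, 0.0775]
eef_rot: [-90.2, 0.2, 178.4]
contact_force: [0.6, 7.5, -1.2]
gripper_width: 0.0263
```

```bash
python3 - <<'E'
from h import *
arc([])
E
```

```text
t 10.75 phi -2.21 rad 0.1435 yaw-180 -1.62 z 0.0775 Ftan(resist) 7.6 Frad 0.3 w 0.0263
```

Request:
apply_moves --deltas '[{"tx": 0, "ty": 0, "tz": 0.0025, "turn": -0.017, "gripper": 0.026}, {"tx": -0.0001, "ty": 0, "tz": 0.0051, "turn": -0.035, "gripper": 0.026}, {"tx": -0.0002, "ty": 0, "tz": 0.0076, "turn": -0.052, "gripper": 0.026}]'

```text
time_s: 11.05
tcp_pos: [0.4535, 0.0848, 0.0774]
eef_rot: [-90.2, 0.2, -178.6]
contact_force: [-0.6, 7.9, -0.3]
gripper_width: 0.026
```

```bash
python3 - <<'E'
from h import *
arc([])
E
```

```text
t 11.05 phi 0.86 rad 0.1436 yaw-180 1.36 z 0.0774 Ftan(resist) 7.9 Frad -0.5 w 0.026
```

Request:
apply_moves --deltas '[{"tx": 0, "ty": 0, "tz": 0.0025, "turn": -0.017, "gripper": 0.026}, {"tx": -0.0001, "ty": 0, "tz": 0.0051, "turn": -0.035, "gripper": 0.026}, {"tx": -0.0002, "ty": 0, "tz": 0.0076, "turn": -0.052, "gripper": 0.026}]'

```text
time_s: 11.35
tcp_pos: [0.4537, 0.0771, 0.0774]
eef_rot: [-90.1, 0.2, -175.7]
contact_force: [-0.6, 8.5, -0.2]
gripper_width: 0.026
```

```bash
python3 - <<'E'
from h import *
arc([])
E
```

```text
t 11.35 phi 3.94 rad 0.1436 yaw-180 4.34 z 0.0774 Ftan(resist) 8.5 Frad -0.0 w 0.026
```

Request:
apply_moves --deltas '[{"tx": 0, "ty": 0, "tz": 0.0025, "turn": -0.017, "gripper": 0.026}, {"tx": -0.0001, "ty": 0, "tz": 0.0051, "turn": -0.035, "gripper": 0.026}, {"tx": -0.0002, "ty": 0, "tz": 0.0076, "turn": -0.052, "gripper": 0.026}]'

```text
time_s: 11.65
tcp_pos: [0.4544, 0.0697, 0.0774]
eef_rot: [-90.1, 0.2, -172.7]
contact_force: [-2.1, 10.4, 0.3]
gripper_width: 0.0265
```

```bash
python3 - <<'E'
from h import *
arc([])
E
```

```text
t 11.65 phi 6.93 rad 0.1436 yaw-180 7.31 z 0.0774 Ftan(resist) 10.5 Frad -0.8 w 0.0265
```

Request:
apply_moves --deltas '[{"tx": 0, "ty": 0, "tz": 0.001, "turn": -0.007, "gripper": 0.026}, {"tx": 0, "ty": 0, "tz": 0.002, "turn": -0.014, "gripper": 0.026}]'

```text
time_s: 11.85
tcp_pos: [0.4546, 0.0678, 0.0774]
eef_rot: [-90.1, 0.2, -171.9]
contact_force: [-1.3, 9.5, 0.7]
gripper_width: 0.0261
```

```bash
python3 - <<'E'
from h import *
arc([])
E
```

```text
t 11.85 phi 7.69 rad 0.1437 yaw-180 8.08 z 0.0774 Ftan(resist) 9.6 Frad 0.0 w 0.0261
```

Request:
apply_moves --deltas '[{"tx": 0, "ty": 0, "tz": 0.001, "turn": -0.007, "gripper": 0.026}, {"tx": 0, "ty": 0, "tz": 0.002, "turn": -0.014, "gripper": 0.026}]'

```text
time_s: 12.05
tcp_pos: [0.4549, 0.0659, 0.0774]
eef_rot: [-90.1, 0.2, -171.1]
contact_force: [-1.5, 10.5, 0.6]
gripper_width: 0.0261
```

Request:
apply_moves --deltas '[{"tx": 0, "ty": 0, "tz": 0.001, "turn": -0.007, "gripper": 0.026}]'

```text
time_s: 12.15
tcp_pos: [0.455, 0.0649, 0.0774]
eef_rot: [-90.1, 0.2, -170.7]
contact_force: [-1.4, 10.8, 0.3]
gripper_width: 0.026
```

Request:
apply_moves --deltas '[{"tx": 0, "ty": 0, "tz": 0.001, "turn": -0.007, "gripper": 0.026}]'

```text
time_s: 12.25
tcp_pos: [0.4552, 0.0639, 0.0774]
eef_rot: [-90.1, 0.2, -170.3]
contact_force: [-2.0, 10.5, 0.3]
gripper_width: 0.0261
```

Request:
apply_moves --deltas '[{"tx": 0, "ty": 0, "tz": 0.001, "turn": -0.007, "gripper": 0.026}]'

```text
time_s: 12.35
tcp_pos: [0.4554, 0.063, 0.0774]
eef_rot: [-90.1, 0.2, -169.9]
contact_force: [-2.3, 10.8, 0.8]
gripper_width: 0.0257
```

Request:
apply_moves --deltas '[{"tx": 0, "ty": 0, "tz": 0.001, "turn": -0.007, "gripper": 0.026}]'

```text
time_s: 12.45
tcp_pos: [0.4555, 0.062, 0.0773]
eef_rot: [-90.1, 0.2, -169.5]
contact_force: [-2.9, 10.5, 0.1]
gripper_width: 0.0259
```

Request:
apply_moves --deltas '[{"tx": 0, "ty": 0, "tz": 0.001, "turn": -0.007, "gripper": 0.026}]'

```text
time_s: 12.55
tcp_pos: [0.4557, 0.061, 0.0773]
eef_rot: [-90.1, 0.2, -169.1]
contact_force: [-2.2, 11.4, 0.3]
gripper_width: 0.0263
```

Request:
apply_moves --deltas '[{"tx": 0, "ty": 0, "tz": 0.001, "turn": -0.007, "gripper": 0.026}]'

```text
time_s: 12.65
tcp_pos: [0.4558, 0.0601, 0.0773]
eef_rot: [-90.1, 0.2, -168.7]
contact_force: [-2.7, 12.0, 0.1]
gripper_width: 0.0258
```

Resistance is about 12 N, roughly 4 N over the closing force, so I'm stopping here. I'll let go and lift.

Request:
apply_moves --deltas '[{"tx": 0, "ty": 0, "tz": 0, "turn": 0, "gripper": 0.045}, {"tx": 0, "ty": 0, "tz": 0, "turn": 0, "gripper": 0.045}, {"tx": 0, "ty": 0, "tz": 0, "turn": 0, "gripper": 0.045}]'

```text
time_s: 12.95
tcp_pos: [0.4555, 0.059, 0.0773]
eef_rot: [-90.1, 0.1, -168.7]
contact_force: [-0.3, 4.4, 2.8]
gripper_width: 0.0427
```

Request:
apply_moves --deltas '[{"tx": 0, "ty": -0.02, "tz": 0, "turn": 0, "gripper": 0.045}, {"tx": 0, "ty": -0.055, "tz": 0, "turn": 0, "gripper": 0.045}, {"tx": 0, "ty": -0.095, "tz": 0, "turn": 0, "gripper": 0.045}, {"tx": 0, "ty": -0.13, "tz": 0, "turn": 0, "gripper": 0.045}, {"tx": 0, "ty": -0.13, "tz": 0, "turn": 0, "gripper": 0.045}]'

```text
time_s: 13.45
tcp_pos: [0.4571, 0.0588, 0.2116]
eef_rot: [-90.1, 0.5, -168.7]
contact_force: [0.5, 0.5, 0.7]
gripper_width: 0.045
```

```bash
python3 - <<'E'
from h import *
p,d=capture('wrist'); save('w11',p); arc([])
t,_=capture('top'); save('top11',cv2.resize(t[110:265,180:355],None,fx=4,fy=3.8,interpolation=cv2.INTER_CUBIC))
E
```

```text
t 13.5 phi 11.43 rad 0.1441 yaw-180 11.27 z 0.209 Ftan(resist) -0.1 Frad 0.2 w 0.0451
```

View pics/w11.png

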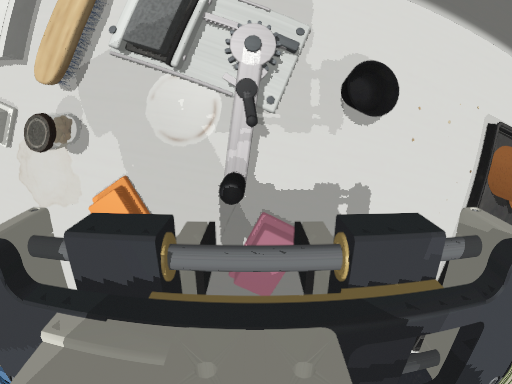

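View pics/top11.png

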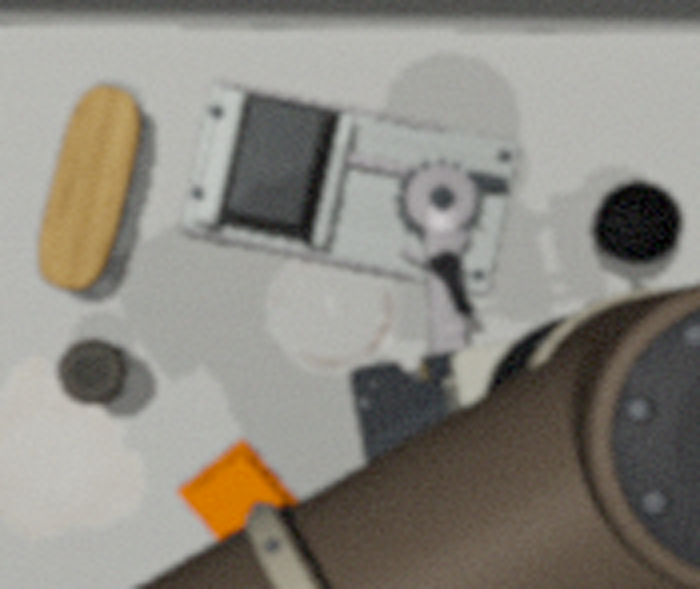

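```bash
python3 - <<'E'
from h import *
s=st();p,d=capture('wrist'); save('w12',p); save('w12z',cv2.resize(p[0:210,90:330],None,fx=3,fy=2.8,interpolation=cv2.INTER_CUBIC))
for k,u,v,z in [('nut',253,43,.053),('pivot',246,89,.06),('stub',252,121,.08),('knob',232,186,.1)]: print(k,wray(s,u,v,z).round(4))
arc([])
E
```

```text
nut [0.5945 0.0876 0.053 ]
pivot [0.5464 0.0848 0.06  ]
stub [0.5174 0.073  0.08  ]
knob [0.4599 0.0791 0.1   ]
t 13.6 phi 11.54 rad 0.1457 yaw-180 11.26 z 0.2062 Ftan(resist) 0.0 Frad -1.4 w 0.0448
```

View pics/w12z.png

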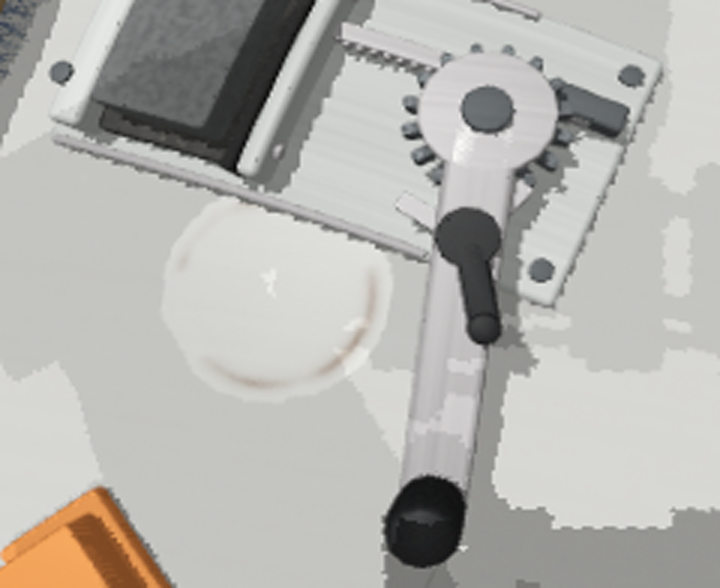

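The jaw touches the stone and the lever is on tighten. However, the knob now sits at phi≈3.5°, back from about 11° when I let go. I'll check the grip gently: with the grip intact, the handle should swing freely up to about 10° and turn heavy only there.

```bash
python3 - <<'E'
from h import *
go([0.4525,0.0785,0.078],183.5)
E
```

```text
t 13.6 pos [0.4542 0.0579 0.2062] rot [ -90.    -0.  -168.7] F [-1.4 -0.3 -0.3] w 0.0448
delta [-0.0024  0.1282 -0.0206] turn 0.135
```

Request:
apply_moves --deltas '[{"tx": -0.002, "ty": 0.02, "tz": -0.02, "turn": 0.07, "gripper": 0.045}, {"tx": -0.002, "ty": 0.05, "tz": -0.02, "turn": 0.135, "gripper": 0.045}, {"tx": -0.002, "ty": 0.08, "tz": -0.02, "turn": 0.135, "gripper": 0.045}, {"tx": -0.002, "ty": 0.11, "tz": -0.02, "turn": 0.135, "gripper": 0.045}, {"tx": -0.002, "ty": 0.128, "tz": -0.02, "turn": 0.135, "gripper": 0.045}]'

```text
time_s: 14.1
tcp_pos: [0.4507, 0.0769, 0.0752]
eef_rot: [-89.9, -0.3, -176.5]
contact_force: [0.3, 0.3, 0.8]
gripper_width: 0.0448
```

Request:
apply_moves --deltas '[{"tx": 0, "ty": 0, "tz": 0, "turn": 0, "gripper": 0.026}, {"tx": 0, "ty": 0, "tz": 0, "turn": 0, "gripper": 0.026}, {"tx": 0, "ty": 0, "tz": 0, "turn": 0, "gripper": 0.026}]'

```text
time_s: 14.4
tcp_pos: [0.4534, 0.0784, 0.0792]
eef_rot: [-90.0, 0.0, -176.4]
contact_force: [0.2, 0.3, -0.4]
gripper_width: 0.0283
```

Request:
apply_moves --deltas '[{"tx": 0, "ty": 0, "tz": 0.002, "turn": -0.014, "gripper": 0.026}, {"tx": 0, "ty": 0, "tz": 0.004, "turn": -0.028, "gripper": 0.026}]'

```text
time_s: 14.6
tcp_pos: [0.454, 0.0749, 0.0794]
eef_rot: [-90.1, 0.1, -174.8]
contact_force: [-0.9, 3.7, -1.4]
gripper_width: 0.0262
```

```bash
python3 - <<'E'
from h import *
arc([])
E
```

```text
t 14.6 phi 4.83 rad 0.1435 yaw-180 5.25 z 0.0794 Ftan(resist) 3.8 Frad -0.5 w 0.0262
```

Request:
apply_moves --deltas '[{"tx": 0, "ty": 0, "tz": 0.001, "turn": -0.007, "gripper": 0.026}, {"tx": 0, "ty": 0, "tz": 0.002, "turn": -0.014, "gripper": 0.026}]'

```text
time_s: 14.8
tcp_pos: [0.4542, 0.0728, 0.0793]
eef_rot: [-90.1, 0.1, -174.0]
contact_force: [-1.1, 5.7, 3.1]
gripper_width: 0.0262
```

Request:
apply_moves --deltas '[{"tx": 0, "ty": 0, "tz": 0.001, "turn": -0.007, "gripper": 0.026}, {"tx": 0, "ty": 0, "tz": 0.002, "turn": -0.014, "gripper": 0.026}]'

```text
time_s: 15.0
tcp_pos: [0.4546, 0.071, 0.0793]
eef_rot: [-90.1, 0.1, -173.2]
contact_force: [-0.3, 6.4, 2.2]
gripper_width: 0.0262
```

Request:
apply_moves --deltas '[{"tx": 0, "ty": 0, "tz": 0.001, "turn": -0.007, "gripper": 0.026}, {"tx": 0, "ty": 0, "tz": 0.002, "turn": -0.014, "gripper": 0.026}]'

```text
time_s: 15.2
tcp_pos: [0.4549, 0.0692, 0.0793]
eef_rot: [-90.1, 0.1, -172.4]
contact_force: [-1.0, 7.7, 1.9]
gripper_width: 0.0259
```

Request:
apply_moves --deltas '[{"tx": 0, "ty": 0, "tz": 0.001, "turn": -0.007, "gripper": 0.026}, {"tx": 0, "ty": 0, "tz": 0.002, "turn": -0.014, "gripper": 0.026}]'

```text
time_s: 15.4
tcp_pos: [0.4552, 0.0674, 0.0793]
eef_rot: [-90.1, 0.2, -171.6]
contact_force: [-1.6, 8.3, 1.6]
gripper_width: 0.0261
```

Request:
apply_moves --deltas '[{"tx": 0, "ty": 0, "tz": 0.001, "turn": -0.007, "gripper": 0.026}, {"tx": 0, "ty": 0, "tz": 0.002, "turn": -0.014, "gripper": 0.026}]'

```text
time_s: 15.6
tcp_pos: [0.4556, 0.0656, 0.0793]
eef_rot: [-90.1, 0.2, -170.8]
contact_force: [-0.8, 9.2, 1.4]
gripper_width: 0.026
```

Request:
apply_moves --deltas '[{"tx": 0, "ty": 0, "tz": 0.001, "turn": -0.007, "gripper": 0.026}]'

```text
time_s: 15.7
tcp_pos: [0.4558, 0.0647, 0.0793]
eef_rot: [-90.1, 0.2, -170.4]
contact_force: [-1.2, 10.2, 2.4]
gripper_width: 0.0261
```

Request:
apply_moves --deltas '[{"tx": 0, "ty": 0, "tz": 0.001, "turn": -0.007, "gripper": 0.026}, {"tx": 0, "ty": 0, "tz": 0.002, "turn": -0.014, "gripper": 0.026}]'

```text
time_s: 15.9
tcp_pos: [0.4561, 0.0628, 0.0793]
eef_rot: [-90.1, 0.2, -169.6]
contact_force: [-1.7, 10.4, 1.2]
gripper_width: 0.0259
```

Request:
apply_moves --deltas '[{"tx": 0, "ty": 0, "tz": 0.001, "turn": -0.007, "gripper": 0.026}]'

```text
time_s: 16.0
tcp_pos: [0.4563, 0.0619, 0.0792]
eef_rot: [-90.1, 0.2, -169.2]
contact_force: [-2.3, 11.0, 1.8]
gripper_width: 0.0258
```

The handle loaded straight through 8 N with no plateau, reaching about 11.2 N at the old stopping place. That means the jaw and grip held, so I'll ease off, open and lift.

Request:
apply_moves --deltas '[{"tx": 0, "ty": 0, "tz": -0.004, "turn": 0.02, "gripper": 0.026}, {"tx": 0, "ty": 0, "tz": -0.009, "turn": 0.05, "gripper": 0.026}, {"tx": 0, "ty": 0, "tz": -0.014, "turn": 0.08, "gripper": 0.03}, {"tx": 0, "ty": 0, "tz": -0.014, "turn": 0.08, "gripper": 0.05}, {"tx": 0, "ty": 0, "tz": -0.014, "turn": 0.08, "gripper": 0.05}]'

```text
time_s: 16.5
tcp_pos: [0.4522, 0.0737, 0.0785]
eef_rot: [-90.0, -0.0, -173.7]
contact_force: [0.6, 0.4, -0.4]
gripper_width: 0.0407
```

Request:
apply_moves --deltas '[{"tx": 0, "ty": 0, "tz": 0, "turn": 0, "gripper": 0.05}, {"tx": 0, "ty": -0.03, "tz": 0, "turn": 0, "gripper": 0.05}, {"tx": 0, "ty": -0.07, "tz": 0, "turn": 0, "gripper": 0.05}, {"tx": 0, "ty": -0.11, "tz": 0, "turn": 0, "gripper": 0.05}, {"tx": 0, "ty": -0.15, "tz": 0, "turn": 0, "gripper": 0.05}]'

```text
time_s: 17.0
tcp_pos: [0.452, 0.0735, 0.2301]
eef_rot: [-90.0, -0.0, -173.8]
contact_force: [1.0, 0.9, -1.1]
gripper_width: 0.0499
```

Request:
apply_moves --deltas '[{"tx": 0, "ty": 0, "tz": 0, "turn": 0, "gripper": 0.05}, {"tx": 0, "ty": 0, "tz": 0, "turn": 0, "gripper": 0.05}, {"tx": 0, "ty": 0, "tz": 0, "turn": 0, "gripper": 0.05}]'

```text
time_s: 17.3
tcp_pos: [0.4518, 0.0736, 0.2275]
eef_rot: [-90.0, -0.1, -173.8]
contact_force: [0.0, 1.0, -0.4]
gripper_width: 0.05
```

```bash
python3 - <<'E'
from h import *
s=st();p,d=capture('wrist'); save('w13',p); arc([])
q,_=capture('scene'); save('scene13',cv2.resize(q[120:290,150:370],None,fx=3.5,fy=3.5,interpolation=cv2.INTER_CUBIC))
E
```

```text
t 17.35 phi 5.27 rad 0.1459 yaw-180 6.19 z 0.2273 Ftan(resist) 0.5 Frad -0.2 w 0.0498
```

View pics/w13.png

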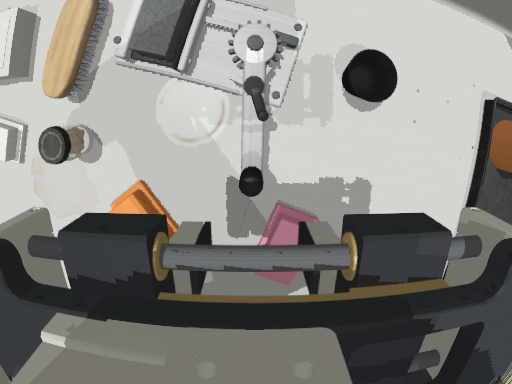

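View pics/scene13.png

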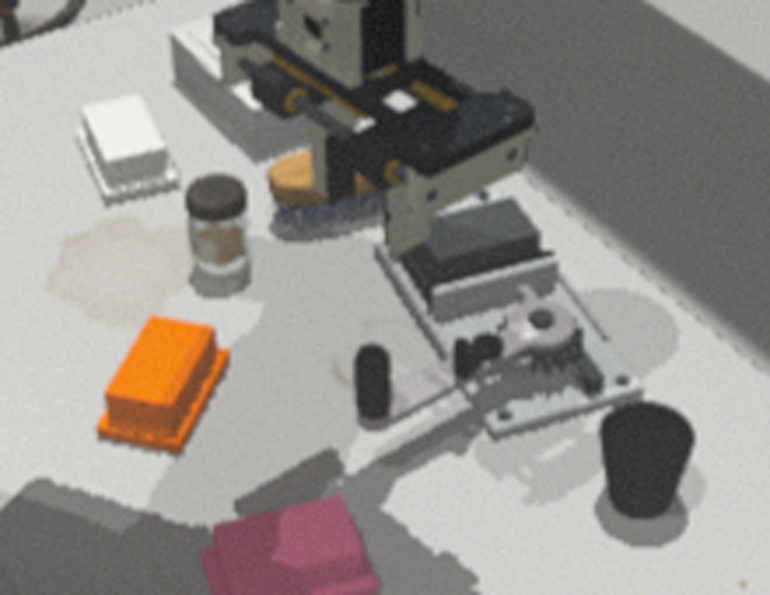

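The gripper is clear at z≈0.23. The stone sits against both jaws, the lever at (262,113) is on tighten, and the cup, brush and jar are where they stood. I'll hand the job in.

```bash
python3 - <<'E'
from h import *
print(r.close_job())
E
```

```text
the job is handed in; nothing more can be done
None
```

The whetstone is gripped between the jaws, and the job was handed in at about 17 s with the gripper open and clear of everything.

- **Lever:** I pushed the thumb lever across first. It measured about 0.30 rad to the tighten side, and later pictures still show it there.
- **Tightening:** It took one full swing of the handle and part of a second. The jaw closed at about 8 N, and I stopped when the handle reached about 12 N, roughly 4 N over. I read the force only in steps, with about 1 N of noise. Near the end it rose more slowly than the 0.5 N per mm stated, so the true figure could be a little different.
- **Recoil:** When I let go, the handle sprang back about 7°, although it was described as staying where left. To check, I pushed the knob gently back to just short of the old stopping place. The force rose steadily through 8 N to about 11 N without levelling off, which suggests the jaw and grip had held. I had no direct reading of the force on the stone.
- **Last pictures:** The stone lies against both jaws, and the cup, brush and jar look unmoved by eye.

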